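Put the balance's check weights back in their cases

TASK

The balance check is finished: take the stack of four brass weights off the balance pan, working down from the smallest on top, and stand each weight upright on the felt of its own open wooden case (cases and weights run in the same order of size, smallest in the smallest). Set the weights down rather than dropping them, do not tip any over, and do not lean on the balance.

Things in the scene. Friction and masses are not known exactly. Their poses are not given: they have to be found in the camera images.
- balance: white laboratory precision balance, 300 x 200 mm, fixed to the bench, sloped console towards the robot. Origin: centre of its underside on the bench; x points from its console to its rear, y to its left side, z up. Its flat square steel pan, 160 (x) x 150 (y) mm, is centred 60 mm behind the origin (+x) and its top is 70 mm above the bench; the pan does not give.
- weight_50: 50 g plain brass weight, an upright round cylinder 18 mm in diameter and 24.6 mm high (smallest, top of the stack; the four stand on one another on the balance pan). Origin: centre of its underside, z up along its axis; a shallow finger groove, no handle.
- weight_100: 100 g plain brass weight, an upright round cylinder 25 mm in diameter and 25.5 mm high (second from the top; the four stand on one another on the balance pan). Origin: centre of its underside, z up along its axis; a shallow finger groove, no handle.
- weight_200: 200 g plain brass weight, an upright round cylinder 34 mm in diameter and 27.5 mm high (third from the top; the four stand on one another on the balance pan). Origin: centre of its underside, z up along its axis; a shallow finger groove, no handle.
- weight_500: 500 g plain brass weight, an upright round cylinder 48 mm in diameter and 34.5 mm high (largest, bottom of the stack; the four stand on one another on the balance pan). Origin: centre of its underside, z up along its axis; a shallow finger groove, no handle.
- case_50: open base of the 50 g weight's case, smallest of the four: a round turned wooden dish, fixed to the bench, 46 mm outside diameter, its round recess 34 mm in diameter, grey felt floor 6 mm above the bench, rim 12 mm above the bench (recess 6 mm deep). Origin: centre of its underside, z up. (The domed wooden covers lying about are not part of the job.)
- case_100: open base of the 100 g weight's case, second smallest: a round turned wooden dish, fixed to the bench, 56 mm outside diameter, its round recess 42 mm in diameter, grey felt floor 6 mm above the bench, rim 12 mm above the bench (recess 6 mm deep). Origin: centre of its underside, z up. (The domed wooden covers lying about are not part of the job.)
- case_200: open base of the 200 g weight's case, second largest: a round turned wooden dish, fixed to the bench, 68 mm outside diameter, its round recess 52 mm in diameter, grey felt floor 6 mm above the bench, rim 12 mm above the bench (recess 6 mm deep). Origin: centre of its underside, z up. (The domed wooden covers lying about are not part of the job.)
- case_500: open base of the 500 g weight's case, largest of the four: a round turned wooden dish, fixed to the bench, 84 mm outside diameter, its round recess 66 mm in diameter, grey felt floor 6 mm above the bench, rim 12 mm above the bench (recess 6 mm deep). Origin: centre of its underside, z up. (The domed wooden covers lying about are not part of the job.)
Things that resemble listed ones, but are neither listed nor needed, are in the scene too. What is shaped like the case_500 but blue or purple is not meant.

How it is judged:
By the outcome, as a careful person would: the job done as asked, in the order asked, and still so for the second after the job is handed in, with the robot touching nothing.
It also fails if it takes over 115 s, if anything falls off the work surface, if the arm or the gripper's body presses on something with over 40 N, if the wrist force passes 120 N, or if a joint passes its speed limit or range.

ROBOT

A 7-joint arm with a two-finger parallel gripper is mounted at the origin on the work surface. World frame = base frame: x ahead of the robot, y to its left, z up, the work surface at z = 0. Lengths are in mm, angles in degrees, forces in N, time in s.
With the tool pointing down it reaches from about 350 to 900 mm from the base axis. Payload 8.1 kg.
Tool frame: the origin (TCP) lies midway between the tips of the shut fingers; the grasp point (between the pads) lies ctrl.grasp_offset behind it (ctrl.grasp_offset is the distance from the TCP to the grasp point, in mm); z points along the fingers, x is the direction in which the jaws open and shut, and the axes are right-handed (so a half turn about z gives the same grasp; the last joint's range is limited). The gripper opens to 85 mm and grips with 20 to 120 N. Pads are 22 mm wide; open, the fingers measure 114 mm over their backs; the gripper's body (76 mm by 85 mm) begins 54 mm behind the grasp point. The pads swing forward as they close: fully open they stand 13 mm farther back than shut.
Start: joints at [69.408, 24.895, 1.432, 90.138, -0.665, 64.973, -4.303], TCP at [158.717, -604.525, 231.323] pointing down, gripper open.
Joint ranges: [-149.89, 149.89], [-25.12, 119.58], [-72.63, 75.52], [4.76, 147.25], [-75.54, 255.54], [6.69, 114.76], [-157.13, 157.13]. Speed limits (degrees/s): [127.2, 127.2, 172.46, 172.46, 180, 180, 180].

INTERFACE

Orientations are given as a 3x3 rotation matrix whose columns are the frame's x, y, z axes.
In Python, from plant import ctrl gives the robot as it stands. The module is installed in compiled form; this text tells all that it offers.
- The arm moves only by the shell command python3 -m pendant 'ROWS' [OPENING] [FORCE]. ROWS is JSON, a list of rows, each a list of 4 numbers: the shift along the world's x, y, z in cm, then the turn about the world's z in rad. In form: [[dx, dy, dz, twist], ...]. A call has 1 to 20 rows; each row is the pose to reach, as a shift and turn from the pose commanded when the call began; what a row does not reach only later rows make up. A row lasts 1/8 s, in which the tool goes at most 62.5 mm and 10.7 degrees, less where a joint would pass 70% of its speed; a pose out of reach is approached as far as the arm can. A call with a gripper value outside its range is refused whole. OPENING is the gripper command: -1 is fully open, 1 is shut, values between are in proportion, set as the call begins (- or left out, the last holds). The fingers move at their own pace and stop on an object; FORCE is the grip in N (left out, the last holds). Time passes only in rows, so rows that repeat a pose let the fingers close. It gives the time, the measured TCP pose, the force and the opening at its end, in the units of the state.
- ctrl.sense(): the state, without advancing time (a new reading comes with each control period).
- ctrl.snapshot(name): name is "scene" or "top"; returns the picture (420x560x3 uint8, red, green, blue); there is no depth.
- ctrl.camera_model(name): a dict with "K" (3x3 intrinsics, pixels), "pose" (4x4, takes a point from camera to world coordinates). Camera axes: x right, y up, looking along -z (the intrinsics and any distortion apply to the point x, -y, -z); pixel columns grow to the right and rows downward; lengths in mm; the calibration is good to about 2 mm. A picture is of the moment at which its call begins. camera_model takes no time and is no camera call.
- ctrl.job_done(): hands the job in, once; it reports no verdict.
The state is a dict: "time": time; "joint_positions": joint angles; "joint_velocities": joint speeds; "joint_torque": joint torques, N m; "position": TCP position; "tool_rot": TCP orientation; "wrist_force": force on the tool from outside, world axes, zero at the start; "moment": the same for the moment, N m; "finger_gap": opening from 0.0 (shut) to 1.0 (fully open).
Only numpy, scipy, OpenCV 4.12 (cv2) and the standard library are available. Lean on these libraries where they do the work, as an engineer would, in place of code of your own. Each camera call takes 0.05 s, during which the arm holds its last target.

## Working session

There is one attempt and no reset: what is moved stays moved. The work goes in short steps, Python scripts to look and compute and a shell command to move; the robot and the scene stay as the last step left them, time stands still between calls to the robot, and variables do not carry over. Pictures are saved under pics/ and viewed, and the job is handed in when it is done.

```bash
mkdir -p pics; cat > h.py <<'E'
import numpy as np, cv2
from plant import ctrl
def snap(n,f):
    im=ctrl.snapshot(n); cv2.imwrite('pics/'+f,im[:,:,::-1]); return im
def ray(n,u,v):
    c=ctrl.camera_model(n); K=np.array(c['K']);P=np.array(c['pose'])
    d=c.get('dist',c.get('distortion'))
    p=cv2.undistortPoints(np.array([[[u,v]]],float),K,None if d is None else np.array(d,float))[0,0]
    dc=np.array([p[0],-p[1],-1]); return P[:3,3],P[:3,:3]@dc
def atz(n,u,v,z):
    o,d=ray(n,u,v); return o+d*(z-o[2])/d[2]
def proj(n,X):
    c=ctrl.camera_model(n); K=np.array(c['K']);P=np.array(c['pose'])
    d=c.get('dist',c.get('distortion'))
    X=np.atleast_2d(np.array(X,float)); q=(X-P[:3,3])@P[:3,:3]; q=q*[1,-1,-1]
    return cv2.projectPoints(q,np.zeros(3),np.zeros(3),K,None if d is None else np.array(d,float))[0][:,0]
E
python3 - <<'E'
from h import *
for n in('scene','top'):
    snap(n,n+'0.png'); print(ctrl.camera_model(n))
print(ctrl.grasp_offset); s=ctrl.sense()
for k in('time','position','tool_rot','wrist_force','finger_gap'):print(k,s[k])
E
```

```text
{'K': array([[441.15727344,   0.        , 273.27708021],
       [  0.        , 441.15727344, 206.54041485],
       [  0.        ,   0.        ,   1.        ]]), 'pose': array([[-1.75739303e-01, -5.34515689e-01,  8.26685355e-01,
         1.53640213e+03],
       [ 9.84207787e-01, -7.72880909e-02,  1.59253207e-01,
         2.55158653e+02],
       [-2.12304047e-02,  8.41617211e-01,  5.39657058e-01,
         7.77837638e+02],
       [ 0.00000000e+00,  0.00000000e+00,  0.00000000e+00,
         1.00000000e+00]])}
{'K': array([[401.377731  ,   0.        , 279.78865741],
       [  0.        , 401.377731  , 205.73499297],
       [  0.        ,   0.        ,   1.        ]]), 'pose': array([[-8.60291109e-03,  9.97178666e-01, -7.45700884e-02,
         4.49436895e+02],
       [-9.99512555e-01, -1.08131577e-02, -2.92869772e-02,
         3.47431507e+01],
       [-3.00106869e-02,  7.42817864e-02,  9.96785621e-01,
         1.06032521e+03],
       [ 0.00000000e+00,  0.00000000e+00,  0.00000000e+00,
         1.00000000e+00]])}
18.700000000000003
time 0.1
position [ 158.57099022 -604.09181807  230.61789271]
tool_rot [[ 2.53898461e-01 -9.67230766e-01 -4.64887157e-04]
 [-9.67229897e-01 -2.53898859e-01  1.30217662e-03]
 [-1.37753960e-03  1.19032118e-04 -9.99999044e-01]]
wrist_force [-0.26716897  0.49237077  0.55536424]
finger_gap 0.9999035448298733
```

View pics/scene0.png

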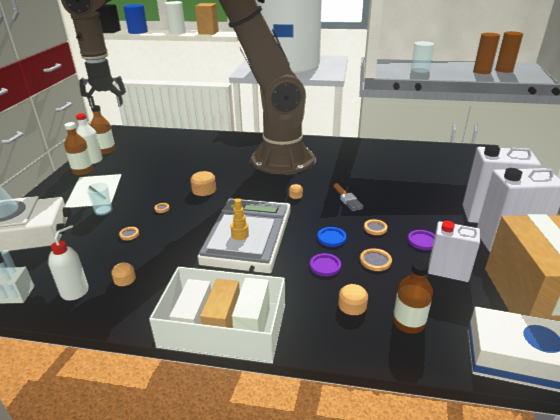

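View pics/top0.png

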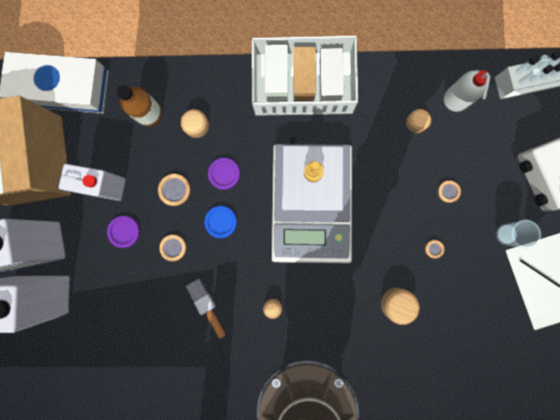

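Scene: the stack is at top (313,171) and scene (239,218). There are four wooden dishes with grey felt in top: (174,190), (173,248), (449,191) and (435,249). The lookalikes are blue (220,222), purple (223,173) and (123,231), plus the domed covers (194,123), (419,120), (272,309) and (401,306). Next I measure the dishes and look at close crops.

```bash
python3 - <<'E'
from h import *
t=cv2.imread('pics/top0.png'); s=cv2.imread('pics/scene0.png')
hsv=cv2.cvtColor(t,cv2.COLOR_BGR2HSV)
for u,v in((174,190),(173,248),(449,191),(435,249)):
    r=24; c=hsv[v-r:v+r,u-r:u+r]
    m=((c[...,0]<25)&(c[...,1]>60)&(c[...,2]>80)).astype(np.uint8)
    n,l,st,ce=cv2.connectedComponentsWithStats(m); k=1+np.argmax(st[1:,4])
    cs,_=cv2.findContours((l==k).astype(np.uint8),cv2.RETR_EXTERNAL,cv2.CHAIN_APPROX_NONE)
    e=cv2.fitEllipse(cv2.convexHull(max(cs,key=cv2.contourArea)))
    uu,vv=e[0][0]+u-r,e[0][1]+v-r
    X=atz('top',uu,vv,12); f=401.4/ (1060-12)
    print((round(uu,1),round(vv,1)),X.round(1),'diam',(np.array(e[1])+1)/f, 'scene',proj('scene',X).round(1))
def crop(im,u,v,r,k=6): return cv2.resize(im[v-r:v+r,u-r:u+r],(390,390),interpolation=cv2.INTER_CUBIC)
a=np.hstack([crop(t,313,171,24),crop(s,239,218,32)]);cv2.imwrite('pics/stack.png',a)
sc=[cv2.resize(im[v-24:v+24,u-24:u+24],(195,195),interpolation=cv2.INTER_CUBIC) for im,u,v in [(t,174,190),(t,173,248),(t,449,191),(t,435,249),(s,376,260),(s,375,227),(s,129,233),(s,162,208)]]
cv2.imwrite('pics/cases.png',np.vstack([np.hstack(sc[:4]),np.hstack(sc[4:])]))
# balance corners
print([atz('top',u,v,70).round(1) for u,v in((283,149),(343,149),(281,211),(344,211))])
E
```

```text
(173.5, 189.4) [574.3 346.8  12. ] diam [88.54488667 89.49770629] scene [[375.1 257.3]]
(172.3, 247.5) [421.3 348.5  12. ] diam [74.34533177 75.49656749] scene [[374.9 225.2]]
(448.9, 191.1) [ 561.2 -373.6   12. ] diam [63.01069951 64.36242294] scene [[129.1 231.5]]
(434.3, 248.8) [ 412.7 -330.7   12. ] diam [52.95087232 55.1112146 ] scene [[161.8 206.1]]
[array([665.7,  54.6,  70. ]), array([663.5, -94.8,  70. ]), array([510.4,  61. ,  70. ]), array([508.8, -94.1,  70. ])]
```

View pics/stack.png

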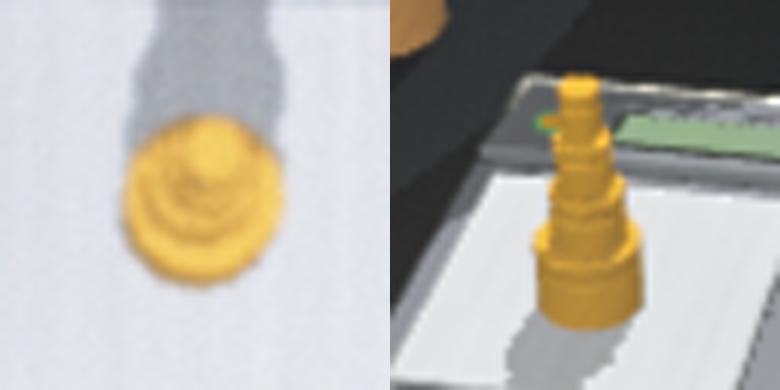

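View pics/cases.png

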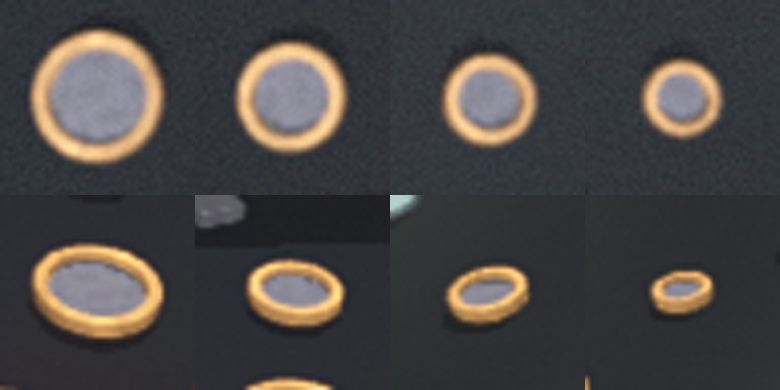

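```bash
cat > fit.py <<'E'
from h import *
from scipy.optimize import minimize
W=[(48,70,34.5),(34,104.5,27.5),(25,132,25.5),(18,157.5,24.6)]
def sil(cam,x,y,S,box,ws=W,cz=None):
    u0,v0,u1,v1=box; m=np.zeros(((v1-v0)*S,(u1-u0)*S),np.uint8)
    a=np.linspace(0,2*np.pi,40)
    for d,z,h in ws:
        P=np.vstack([np.c_[x+d/2*np.cos(a),y+d/2*np.sin(a),0*a+zz] for zz in(z,z+h)])
        q=(proj(cam,P)+0.5-[u0,v0])*S
        cv2.fillConvexPoly(m,cv2.convexHull(q.astype(np.float32)).round().astype(np.int32),1)
    return cv2.resize(m.astype(np.float32),(u1-u0,v1-v0),interpolation=cv2.INTER_AREA)
def mask(im,box):
    u0,v0,u1,v1=box; c=cv2.cvtColor(im[v0:v1,u0:u1],cv2.COLOR_RGB2HSV)
    m=((c[...,0]>10)&(c[...,0]<32)&(c[...,1]>110)).astype(np.uint8)
    n,l,st,ce=cv2.connectedComponentsWithStats(m); return (l==1+np.argmax(st[1:,4])).astype(np.float32)
def fit(cam,im,box,x0,ws=W):
    m=mask(im,box)
    f=lambda p:np.abs(sil(cam,p[0],p[1],8,box,ws)-m).sum()
    r=minimize(f,x0,method='Nelder-Mead',options=dict(initial_simplex=[x0,[x0[0]+8,x0[1]],[x0[0],x0[1]+8]],xatol=.1))
    return r.x.round(1),r.fun,m.sum()
E
python3 - <<'E'
from fit import *
t=cv2.imread('pics/top0.png')[:,:,::-1]; s=cv2.imread('pics/scene0.png')[:,:,::-1]
x0=atz('top',313.5,171,110)[:2]; print(x0)
print(fit('top',t.copy(),(295,150,335,195),list(x0)))
print(fit('scene',s.copy(),(215,185,265,250),list(x0)))
for i in range(4): print(i,'top disc per weight scene pix',proj('scene',[x0[0],x0[1],W[i][1]+W[i][2]]))
S={'500':(376,260,42,33),'200':(375,227,34,26),'100':(129,233,28,21),'50':(162,208,23,17)}
hsv=cv2.cvtColor(s.copy(),cv2.COLOR_RGB2HSV)
for k,(u,v,r,_) in S.items():
    d={'500':84,'200':68,'100':56,'50':46}[k]
    for cam,im,(a,b) in(('top',t,{'500':(174,190),'200':(173,248),'100':(449,191),'50':(435,249)}[k]),('scene',s,(u,v))):
        box=(a-26,b-20 if cam=='scene' else b-26,a+26,b+20 if cam=='scene' else b+26)
        u0,v0,u1,v1=box; c=cv2.cvtColor(im[v0:v1,u0:u1].copy(),cv2.COLOR_RGB2HSV)
        m=((c[...,0]<28)&(c[...,1]>70)&(c[...,2]>70)).astype(np.uint8)
        n,l,st,ce=cv2.connectedComponentsWithStats(m); m=(l==1+np.argmax(st[1:,4])).astype(np.uint8)
        cs,_=cv2.findContours(m,cv2.RETR_EXTERNAL,cv2.CHAIN_APPROX_NONE); M=np.zeros_like(m); cv2.drawContours(M,cs,-1,1,-1)
        M=M.astype(np.float32); x0=list(atz(cam,a,b,8)[:2])
        f=lambda p:np.abs(sil(cam,p[0],p[1],8,box,[(d,0,12)])-M).sum()
        r=minimize(f,x0,method='Nelder-Mead',options=dict(initial_simplex=[x0,[x0[0]+8,x0[1]],[x0[0],x0[1]+8]],xatol=.1))
        print(k,cam,r.x.round(1),round(r.fun,1),M.sum())
E
```

```text
[602.71630155 -18.47099882]
(array([605.2, -19.8]), np.float64(60.671875), np.float32(290.0))
(array([602.8, -19.4]), np.float64(56.3125), np.float32(505.0))
0 top disc per weight scene pix [[239.24832952 223.93297861]]
1 top disc per weight scene pix [[238.59318506 215.38273836]]
2 top disc per weight scene pix [[237.97058106 207.25718127]]
3 top disc per weight scene pix [[237.35566807 199.23199904]]
500 top [575.1 348.8] 57.6 874.0
500 scene [573.2 348.1] 27.5 619.0
200 top [421.9 350.1] 43.8 603.0
200 scene [419.5 349.8] 18.5 327.0
100 top [ 562.  -375.6] 29.2 432.0
100 scene [ 559.9 -377.3] 15.8 239.0
50 top [ 412.8 -332.4] 27.2 309.0
50 scene [ 410.2 -333.5] 15.1 143.0
```

```bash
python3 - <<'E'
from fit import *
out=[]
for cam,f,b,(x,y) in(('top','top0.png',(295,150,335,195),(604,-19.5)),('scene','scene0.png',(215,190,265,246),(604,-19.5))):
    im=cv2.imread('pics/'+f);u0,v0,u1,v1=b;k=9
    c=cv2.resize(im[v0:v1,u0:u1],None,fx=k,fy=k,interpolation=cv2.INTER_CUBIC)
    a=np.linspace(0,2*np.pi,60)
    for d,z,h in W:
        for zz,col in((z,(255,0,0)),(z+h,(0,0,255))):
            q=(proj(cam,np.c_[x+d/2*np.cos(a),y+d/2*np.sin(a),0*a+zz])+.5-[u0,v0])*k
            cv2.polylines(c,[q.round().astype(np.int32)],True,col,1)
    out.append(cv2.resize(c,(390,int(390*c.shape[0]/c.shape[1]))))
H=max(o.shape[0] for o in out); cv2.imwrite('pics/ov.png',np.hstack([cv2.copyMakeBorder(o,0,H-o.shape[0],0,0,cv2.BORDER_CONSTANT) for o in out]))
E
```

```text
(no output)
```

View pics/ov.png

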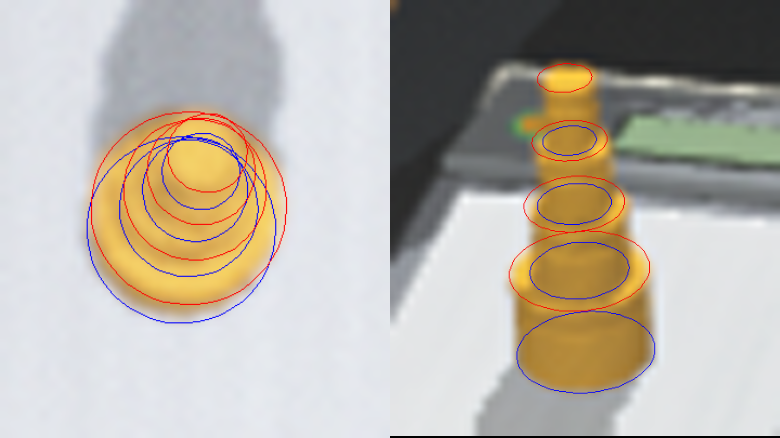

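```bash
python3 -m pendant '[[5,7,1,0],[10,13,1,-0.1],[14,19,1,-0.2],[18,24,1,-0.26],[22,30,1,-0.26],[26,35,1,-0.26],[30,40,1,-0.26],[34,45,1,-0.26],[38,50,1,-0.26],[41,54,1,-0.26],[44,58,1,-0.26],[44.6,58.5,1,-0.26],[44.6,58.5,1,-0.26],[44.6,58.5,1,-0.26],[44.6,58.5,1,-0.26]]' -1 50; python3 - <<'E'
from h import *
s=ctrl.sense()
for k in('time','position','tool_rot','wrist_force','joint_positions'):print(k,np.round(s[k],3))
im=snap('scene','s1.png'); c=im[110:260,190:310]; cv2.imwrite('pics/s1c.png',cv2.resize(c,(480,600),interpolation=cv2.INTER_CUBIC)[:,:,::-1])
R=np.array(s['tool_rot']);p=np.array(s['position'])
print(proj('scene',[p, p+R[:,0]*57-13*R[:,2], p-R[:,0]*57-13*R[:,2],[604.5,-19,182]]).round(1))
E
```

```text
time: 1.98
position: [604.0, -21.3, 241.2]
tool_rot: [[-0.005, -1.0, -0.001], [-1.0, 0.005, -0.001], [0.001, 0.001, -1.0]]
wrist_force: [0.5, 1.0, 0.1]
finger_gap: 1.004
time 1.975
position [604.035 -21.291 241.247]
tool_rot [[-0.005 -1.    -0.001]
 [-1.     0.005 -0.001]
 [ 0.001  0.001 -1.   ]]
wrist_force [0.512 0.964 0.076]
joint_positions [  7.043  23.536 -14.37   91.344   6.285  65.945 -99.063]
[[234.6 179.3]
 [212.2 173.2]
 [256.6 176.4]
 [237.  199.6]]
```

View pics/s1c.png

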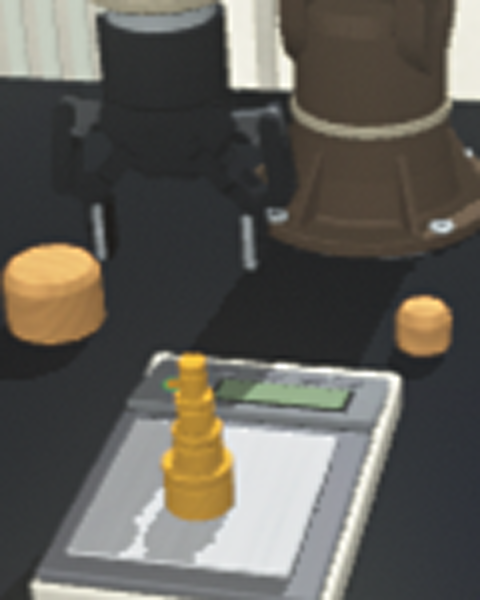

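```bash
python3 -m pendant '[[0,0.35,-3,0],[0,0.35,-6,0],[0,0.35,-7.3,0],[0,0.35,-7.3,0],[0,0.35,-7.3,0]]' -1; python3 -m pendant '[[0,0,0,0],[0,0,0,0],[0,0,0,0],[0,0,0,0],[0,0,0,0],[0,0,0,0]]' -0.15;  python3 - <<'E'
from h import *
im=snap('scene','s2.png'); c=im[165:255,200:290]; cv2.imwrite('pics/s2c.png',cv2.resize(c,(600,600),interpolation=cv2.INTER_CUBIC)[:,:,::-1])
E
```

```text
time: 2.65
position: [605.4, -16.2, 169.5]
tool_rot: [[-0.004, -1.0, 0.002], [-1.0, 0.004, 0.0], [-0.0, -0.002, -1.0]]
wrist_force: [-0.1, -0.8, 0.3]
finger_gap: 1.004
time: 3.4
position: [604.7, -16.0, 168.3]
tool_rot: [[-0.003, -1.0, -0.0], [-1.0, 0.003, -0.0], [0.0, 0.0, -1.0]]
wrist_force: [0.3, 0.8, -0.1]
finger_gap: 0.574
```

View pics/s2c.png

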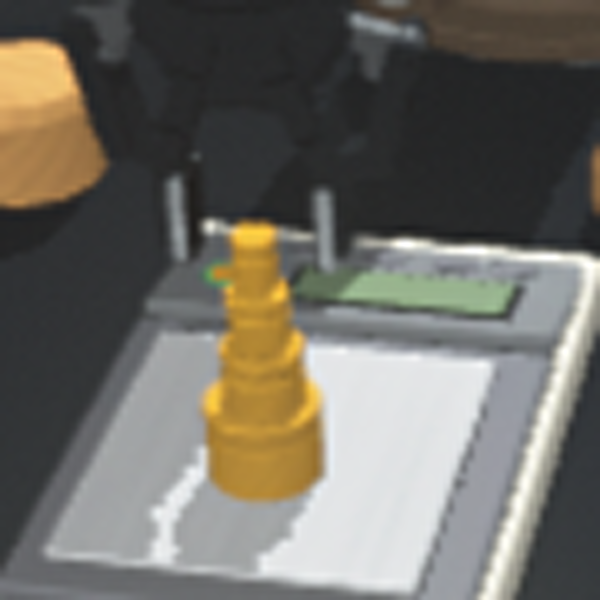

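Seen from the scene camera, the jaws (crop 176 and 324) straddle the 50 g weight (crop 255). They are centred once I allow for the viewing angle. Closing now.

```bash
python3 -m pendant '[[0,0,0,0],[0,0,0,0],[0,0,0,0],[0,0,0,0],[0,0,0,0],[0,0,0,0]]' 1 40; python3 -m pendant '[[0,0,0.5,0],[0,0,1.5,0],[0,0,3,0],[0,0,6,0],[0,0,6,0],[0,0,6,0]]' - ;  python3 - <<'E'
from h import *
im=snap('scene','s3.png'); c=im[150:255,185:290]; cv2.imwrite('pics/s3c.png',cv2.resize(c,(600,600),interpolation=cv2.INTER_CUBIC)[:,:,::-1])
E
```

```text
time: 4.2
position: [604.7, -16.0, 168.3]
tool_rot: [[-0.003, -1.0, 0.0], [-1.0, 0.003, -0.0], [0.0, -0.0, -1.0]]
wrist_force: [-0.3, -0.2, 0.2]
finger_gap: 0.188
time: 4.95
position: [604.7, -16.1, 228.7]
tool_rot: [[-0.003, -1.0, 0.0], [-1.0, 0.003, -0.0], [0.0, -0.0, -1.0]]
wrist_force: [0.4, 0.1, -1.3]
finger_gap: 0.189
```

View pics/s3c.png

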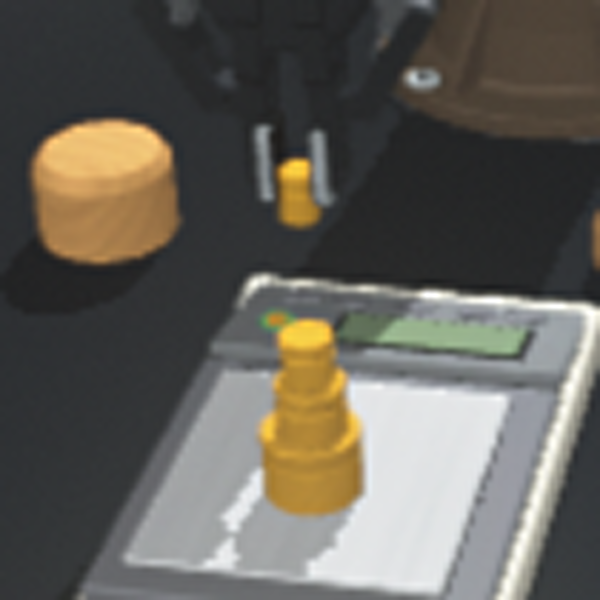

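The 50 g weight is held and the other three still stand on the pan. Carrying it to case_50 now.

```bash
python3 -m pendant '[[-1,-2,0,0],[-4,-6,0,0],[-7,-11,0,0],[-10,-16,0,0],[-13,-21,0,0],[-16,-26,0,0],[-18,-29.5,-2,0],[-19.3,-31.5,-6,0],[-19.3,-31.5,-11,0],[-19.3,-31.5,-14,0],[-19.3,-31.5,-16,0],[-19.3,-31.5,-16,0],[-19.3,-31.5,-16,0],[-19.3,-31.5,-16,0]]' ;  python3 - <<'E'
from h import *
s=ctrl.sense(); print(s['position'],s['joint_positions'])
im=snap('scene','s4.png'); c=im[150:240,115:205]; a=cv2.resize(c,(400,400),interpolation=cv2.INTER_CUBIC)
im=snap('top','t4.png'); c=im[204:294,390:480]; b=cv2.resize(c,(400,400),interpolation=cv2.INTER_CUBIC)
cv2.imwrite('pics/s4c.png',np.hstack([a,b])[:,:,::-1])
E
```

```text
time: 6.75
position: [412.1, -331.6, 69.4]
tool_rot: [[-0.004, -1.0, 0.001], [-1.0, 0.004, -0.001], [0.001, -0.001, -1.0]]
wrist_force: [-0.6, 1.1, -0.5]
finger_gap: 0.188
[ 412.06314377 -331.61871216   69.35123673] [ 38.26992888  27.63336218  -7.02603969 113.14885379   5.14912232
  39.40784784 -62.1440921 ]
```

View pics/s4c.png

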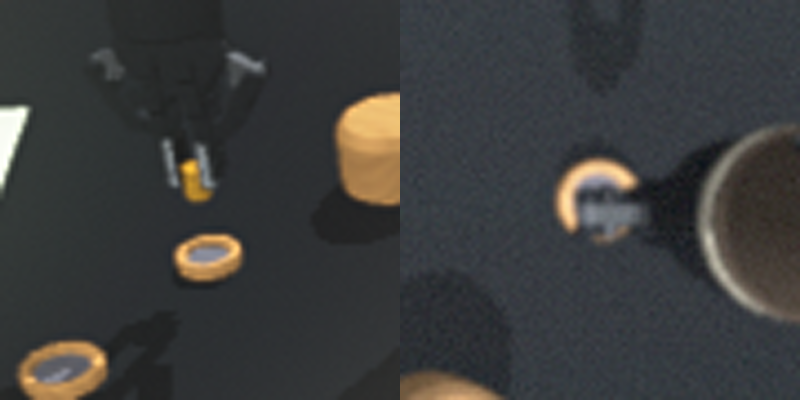

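```bash
python3 -m pendant '[[0,0,-2,0],[0,0,-3.6,0],[0,0,-3.6,0],[0,0,-3.6,0]]' ;  cat > two.py <<'E'
import sys
from h import *
# two.py tag su sv tu tv r
tag=sys.argv[1]; su,sv,tu,tv,r=map(int,sys.argv[2:7]); o=[]
for n,u,v in(('scene',su,sv),('top',tu,tv)):
    im=snap(n,tag+n+'.png'); c=im[v-r:v+r,u-r:u+r]; o.append(cv2.resize(c,(400,400),interpolation=cv2.INTER_CUBIC))
cv2.imwrite('pics/'+tag+'c.png',np.hstack(o)[:,:,::-1]); s=ctrl.sense(); print(s['time'],np.round(s['position'],1))
E
python3 two.py a5 162 200 435 249 25
```

```text
time: 7.35
position: [411.9, -331.1, 32.6]
tool_rot: [[-0.003, -1.0, 0.0], [-1.0, 0.003, -0.0], [0.0, -0.0, -1.0]]
wrist_force: [0.3, 0.8, -0.7]
finger_gap: 0.19
7.45 [ 412.1 -331.2   32.8]
```

View pics/a5c.png

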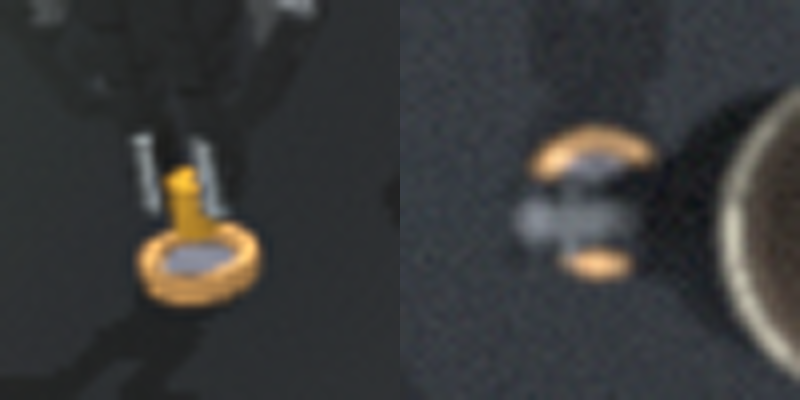

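```bash
python3 - <<'E'
from h import *
f=lambda n,X,u,v:((proj(n,X)-[u-25,v-25]+.5)*8).round()
print('scene wtop, wbot, felt',f('scene',[[412,-331.2,46.6],[412,-331.2,22],[412,-331.2,6],[412,-331.2,12]],162,200))
print('top wtop, pads top, rim',f('top',[[412,-331.2,46.6],[412,-331.2,70],[412,-331.2,12]],435,249)+[400,0])
E
```

```text
scene wtop, wbot, felt [[188. 179.]
 [198. 231.]
 [204. 264.]
 [202. 252.]]
top wtop, pads top, rim [[639. 208.]
 [668. 211.]
 [600. 204.]]
```

```bash
python3 -m pendant '[[0,0,-0.6,0],[0,0,-1.1,0],[0,0,-1.3,0],[0,0,-1.4,0],[0,0,-1.45,0],[0,0,-1.5,0],[0,0,-1.5,0],[0,0,-1.5,0]]'; python3 -c "
from h import *
s=ctrl.sense();print(s['wrist_force'],s['position'])"
```

```text
time: 8.45
position: [411.7, -331.1, 17.4]
tool_rot: [[-0.003, -1.0, 0.0], [-1.0, 0.003, -0.0], [0.0, -0.0, -1.0]]
wrist_force: [-0.5, 0.2, -1.0]
finger_gap: 0.188
[-0.54063974  0.19251453 -1.04788269] [ 411.74529876 -331.05980034   17.37561966]
```

```bash
python3 -m pendant '[[0,0,-0.03,0],[0,0,-0.06,0],[0,0,-0.06,0],[0,0,-0.06,0]]'; python3 -c "
from h import *
s=ctrl.sense();print(s['wrist_force'],s['position'])"
```

```text
time: 8.95
position: [411.7, -331.0, 16.8]
tool_rot: [[-0.003, -1.0, 0.0], [-1.0, 0.003, -0.0], [0.0, -0.0, -1.0]]
wrist_force: [-0.2, -0.4, 0.9]
finger_gap: 0.186
[-0.19011922 -0.4454397   0.85785108] [ 411.7456999  -331.04819961   16.77984972]
```

```bash
python3 -m pendant '[[0,0,-0.03,0],[0,0,-0.05,0],[0,0,-0.05,0]]'; python3 -c "
from h import *
s=ctrl.sense();print(s['wrist_force'],s['position'])"
```

```text
time: 9.32
position: [411.8, -331.1, 16.7]
tool_rot: [[-0.003, -1.0, 0.0], [-1.0, 0.003, -0.0], [0.0, -0.0, -1.0]]
wrist_force: [-1.1, 1.6, 5.9]
finger_gap: 0.188
[-1.13907539  1.60387004  5.90969243] [ 411.83509135 -331.07955533   16.65177288]
```

```bash
python3 -m pendant '[[0,0,0,0],[0,0,0,0],[0,0,0,0],[0,0,0,0]]' -0.1; python3 -m pendant '[[0,0,1,0],[0,0,4,0],[0,0,9,0],[0,0,14,0],[0,0,17,0],[0,0,17,0],[0,0,17,0]]' -1;python3 two.py a6 162 205 435 249 25
```

```text
time: 9.82
position: [411.7, -331.0, 16.1]
tool_rot: [[-0.003, -1.0, -0.0], [-1.0, 0.003, 0.0], [-0.0, 0.0, -1.0]]
wrist_force: [0.1, 0.4, -0.1]
finger_gap: 0.555
time: 10.7
position: [411.3, -330.8, 186.0]
tool_rot: [[-0.003, -1.0, -0.0], [-1.0, 0.003, 0.0], [-0.0, 0.0, -1.0]]
wrist_force: [-0.2, 0.7, -0.5]
finger_gap: 0.998
10.8 [ 411.  -330.6  185.2]
```

View pics/a6c.png

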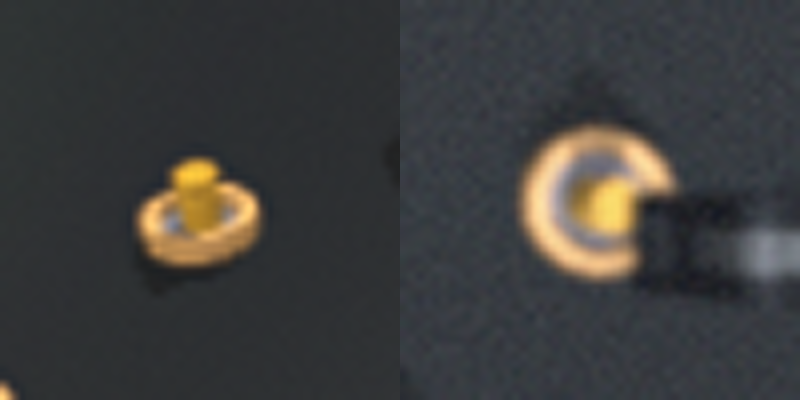

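The 50 g weight stands centred in its case. Next is the 100 g weight.

```bash
python3 -m pendant '[[3,5,3,0],[6,10,3,0],[9,15,3,0],[12,20,3,0],[15,24.5,3,0],[18,29.5,3,0],[19.3,31.5,3,0],[19.3,31.5,3,0],[19.3,31.5,0,0],[19.3,31.5,-3,0],[19.3,31.5,-4.35,0],[19.3,31.5,-4.35,0],[19.3,31.5,-4.35,0],[19.3,31.5,-4.35,0]]' -1; python3 -m pendant '[[0,0,0,0],[0,0,0,0],[0,0,0,0],[0,0,0,0],[0,0,0,0]]' -0.1; python3 two.py b1 239 205 313 171 35
```

```text
time: 12.55
position: [605.4, -16.1, 143.9]
tool_rot: [[-0.003, -1.0, 0.002], [-1.0, 0.003, -0.0], [0.0, -0.002, -1.0]]
wrist_force: [-0.4, -0.1, 0.5]
finger_gap: 1.002
time: 13.18
position: [604.7, -16.0, 142.7]
tool_rot: [[-0.003, -1.0, -0.0], [-1.0, 0.003, -0.0], [0.0, 0.0, -1.0]]
wrist_force: [-0.4, -0.6, -0.4]
finger_gap: 0.553
13.275 [604.7 -16.  142.7]
```

View pics/b1c.png

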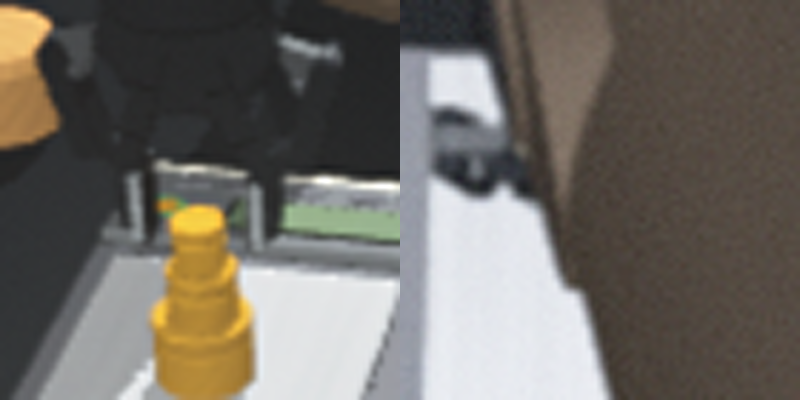

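The jaws (crop 135 and 258) are centred on the 100 g weight (crop 200). Closing and lifting.

```bash
python3 -m pendant '[[0,0,0,0],[0,0,0,0],[0,0,0,0],[0,0,0,0],[0,0,0,0]]' 1 45; python3 -m pendant '[[0,0,0.5,0],[0,0,1.5,0],[0,0,3,0],[0,0,6,0],[0,0,8,0],[0,0,8,0]]' ; python3 two.py b2 239 200 313 171 35
```

```text
time: 13.9
position: [604.8, -16.0, 142.9]
tool_rot: [[-0.003, -1.0, 0.0], [-1.0, 0.003, -0.0], [0.0, -0.0, -1.0]]
wrist_force: [-1.1, 0.5, 3.5]
finger_gap: 0.272
time: 14.65
position: [605.9, -15.9, 225.1]
tool_rot: [[-0.003, -1.0, 0.004], [-1.0, 0.003, 0.0], [-0.0, -0.004, -1.0]]
wrist_force: [-0.3, -0.2, -0.2]
finger_gap: 0.266
14.75 [604.5 -16.1 222.6]
```

View pics/b2c.png

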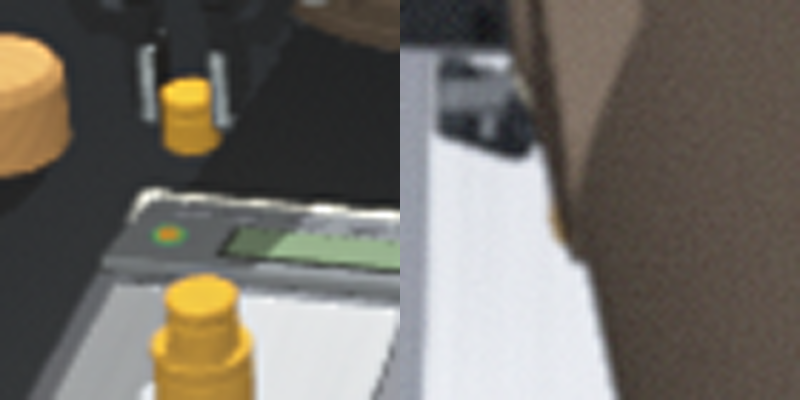

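```bash
python3 -m pendant '[[0,-2,0,0],[-0.6,-6,0,0],[-1.2,-11,0,0],[-1.8,-16,0,0],[-2.4,-21,0,0],[-3,-26,0,0],[-3.6,-31,-2,0],[-4.2,-35,-5,0],[-4.4,-35.9,-10,0],[-4.4,-35.9,-14,0],[-4.4,-35.9,-18,0],[-4.4,-35.9,-18.9,0],[-4.4,-35.9,-18.9,0],[-4.4,-35.9,-18.9,0]]'; python3 two.py b3 129 225 449 191 25; python3 - <<'E'
from h import *
f=lambda n,X,u,v:((proj(n,X)-[u-25,v-25]+.5)*8).round()
x,y,z=ctrl.sense()['position']; b=z-10.7
print('scene wtop, wbot, rim',f('scene',[[x,y,b+25.5],[x,y,b],[x,y,12]],129,225))
E
```

```text
time: 16.5
position: [561.7, -375.9, 35.5]
tool_rot: [[-0.003, -1.0, 0.002], [-1.0, 0.003, -0.001], [0.001, -0.002, -1.0]]
wrist_force: [0.1, -0.2, -0.7]
finger_gap: 0.269
16.6 [ 561.7 -375.6   35.5]
scene wtop, wbot, rim [[179. 172.]
 [193. 228.]
 [199. 256.]]
```

View pics/b3c.png

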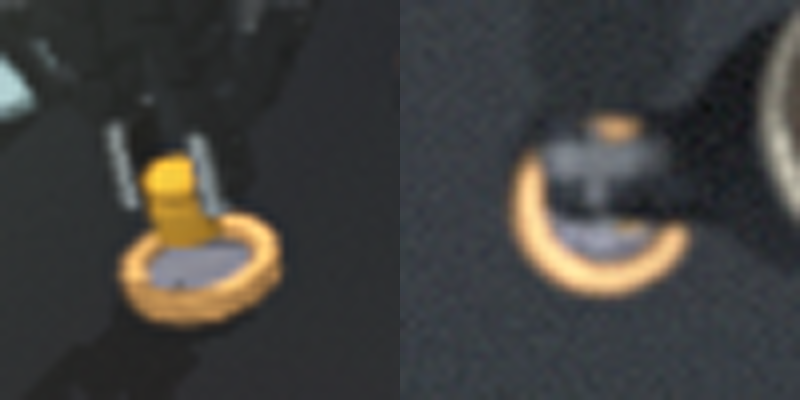

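```bash
python3 - <<'E'
import cv2,numpy as np
s=cv2.imread('pics/b3scene.png');t=cv2.imread('pics/b3top.png')
cv2.imwrite('pics/z.png',np.hstack([cv2.resize(s[208:248,110:150],(400,400),interpolation=cv2.INTER_NEAREST),cv2.resize(cv2.imread('pics/a5scene.png')[183:223,142:182],(400,400),interpolation=cv2.INTER_NEAREST)]))
E
```

```text
(no output)
```

View pics/z.png

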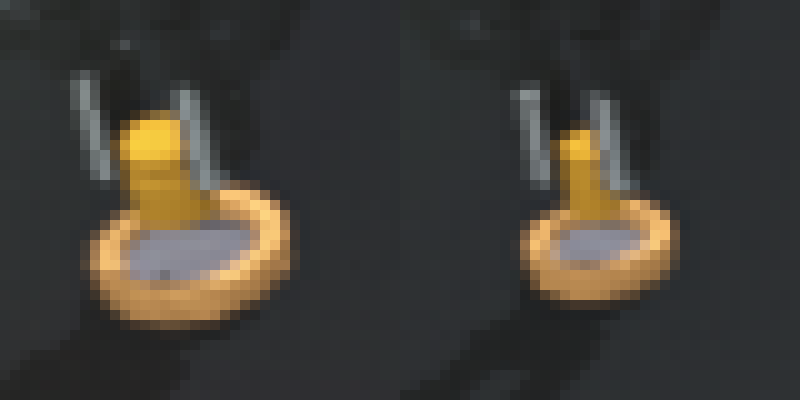

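```bash
python3 -m pendant '[[0,0.15,-0.4,0],[0,0.15,-0.9,0],[0,0.15,-1.2,0],[0,0.15,-1.4,0],[0,0.15,-1.55,0],[0,0.15,-1.6,0],[0,0.15,-1.6,0],[0,0.15,-1.6,0],[0,0.15,-1.6,0]]'; python3 -m pendant '[[0,0,-0.03,0],[0,0,-0.06,0],[0,0,-0.09,0],[0,0,-0.09,0]]'
```

```text
time: 17.73
position: [560.7, -373.6, 17.8]
tool_rot: [[-0.003, -1.0, 0.0], [-1.0, 0.003, -0.0], [0.0, -0.0, -1.0]]
wrist_force: [-0.3, 0.9, -1.5]
finger_gap: 0.269
time: 18.23
position: [560.8, -373.5, 17.0]
tool_rot: [[-0.003, -1.0, 0.0], [-1.0, 0.003, -0.0], [0.0, -0.0, -1.0]]
wrist_force: [-0.7, 1.0, 1.6]
finger_gap: 0.267
```

```bash
python3 -m pendant '[[0,0,-0.03,0],[0,0,-0.05,0],[0,0,-0.05,0]]'
```

```text
time: 18.6
position: [560.8, -373.6, 16.9]
tool_rot: [[-0.003, -1.0, 0.0], [-1.0, 0.003, -0.0], [0.0, -0.0, -1.0]]
wrist_force: [-2.3, 1.6, 6.9]
finger_gap: 0.267
```

Contact at 6.9 N, so I release and lift.

```bash
python3 -m pendant '[[0,0,0,0],[0,0,0,0],[0,0,0,0],[0,0,0,0]]' -0.1; python3 -m pendant '[[0,0,1,0],[0,0,4,0],[0,0,9,0],[0,0,14,0],[0,0,17,0],[0,0,17,0],[0,0,17,0]]' -1;python3 two.py b4 129 230 449 191 25
```

```text
time: 19.1
position: [560.7, -373.5, 16.2]
tool_rot: [[-0.003, -1.0, -0.0], [-1.0, 0.003, 0.0], [-0.0, 0.0, -1.0]]
wrist_force: [0.4, -0.5, 0.5]
finger_gap: 0.551
time: 19.98
position: [560.3, -373.3, 186.1]
tool_rot: [[-0.003, -1.0, -0.0], [-1.0, 0.003, 0.0], [-0.0, 0.0, -1.0]]
wrist_force: [0.2, 0.2, 0.2]
finger_gap: 0.999
20.075 [ 560.  -373.2  185.2]
```

View pics/b4c.png

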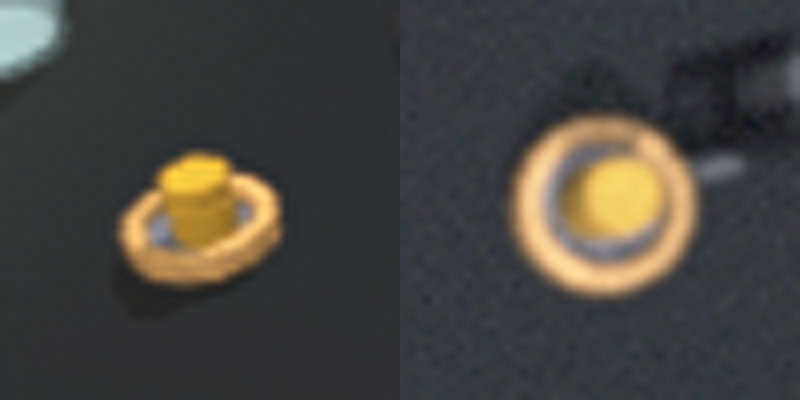

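The 100 g weight stands upright in its case. Next is the 200 g weight.

```bash
python3 -m pendant '[[0.6,5,0,0],[1.3,10,0,0],[2,15.5,0,0],[2.6,21,0,0],[3.2,26,0,0],[3.8,31,0,0],[4.4,35,0,0],[4.5,35.7,0,0],[4.5,35.7,-2,0],[4.5,35.7,-5,0],[4.5,35.7,-7.2,0],[4.5,35.7,-7.2,0],[4.5,35.7,-7.2,0],[4.5,35.7,-7.2,0]]' -1; python3 -m pendant '[[0,0,0,0],[0,0,0,0],[0,0,0,0],[0,0,0,0],[0,0,0,0]]' -0.2; python3 two.py c1 239 215 313 171 35
```

```text
time: 21.82
position: [606.4, -16.7, 115.4]
tool_rot: [[-0.004, -1.0, 0.002], [-1.0, 0.004, -0.0], [0.0, -0.002, -1.0]]
wrist_force: [-0.3, -0.2, -0.1]
finger_gap: 1.002
time: 22.45
position: [605.7, -16.5, 114.3]
tool_rot: [[-0.003, -1.0, -0.0], [-1.0, 0.003, -0.0], [0.0, 0.0, -1.0]]
wrist_force: [-0.5, 0.2, -0.0]
finger_gap: 0.602
22.55 [605.7 -16.5 114.3]
```

View pics/c1c.png

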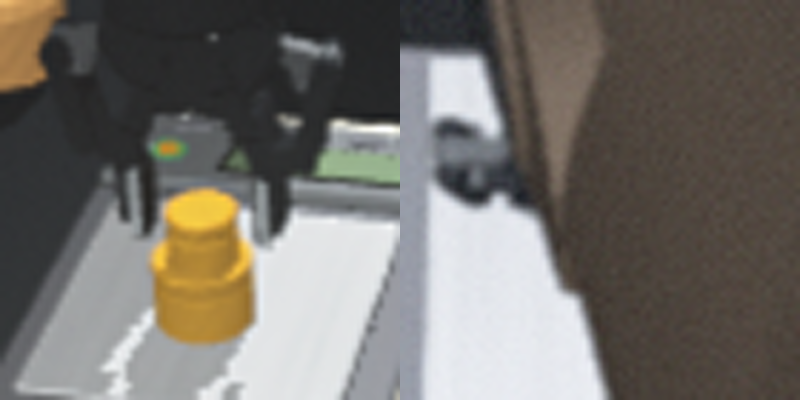

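The jaws are centred on the 200 g weight to within about 1 mm, so I close.

```bash
python3 -m pendant '[[0,0,0,0],[0,0,0,0],[0,0,0,0],[0,0,0,0],[0,0,0,0]]' 1 60; python3 -m pendant '[[0,0,0.5,0],[0,0,1.5,0],[0,0,3,0],[0,0,6,0],[0,0,8,0],[0,0,8,0],[0,0,8,0]]' ; python3 two.py c2 239 210 313 171 35
```

```text
time: 23.18
position: [606.0, -16.5, 114.7]
tool_rot: [[-0.003, -1.0, 0.001], [-1.0, 0.003, -0.0], [0.0, -0.001, -1.0]]
wrist_force: [-0.3, 0.7, 4.9]
finger_gap: 0.372
time: 24.05
position: [605.3, -16.6, 193.9]
tool_rot: [[-0.003, -1.0, -0.001], [-1.0, 0.003, -0.0], [0.0, 0.001, -1.0]]
wrist_force: [-0.5, -0.3, -1.8]
finger_gap: 0.369
24.15 [605.  -16.6 193.3]
```

View pics/c2c.png

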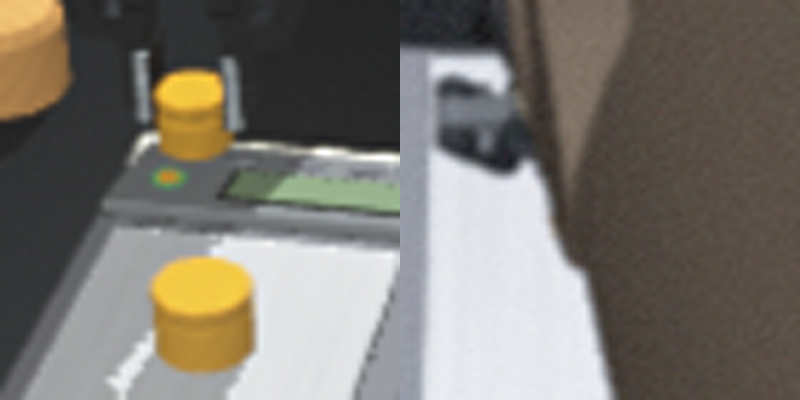

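```bash
python3 -m pendant '[[-1,2,0,0.1],[-3,6,0,0.2],[-6,11,0,0.3],[-8.5,16,0,0.4],[-11,21,0,0.5],[-13.5,26,0,0.5],[-16,31,-2,0.5],[-18,35.5,-5,0.5],[-18.6,36.8,-9,0.5],[-18.6,36.8,-13,0.5],[-18.6,36.8,-15.6,0.5],[-18.6,36.8,-16,0.5],[-18.6,36.8,-16,0.5],[-18.6,36.8,-16,0.5]]'; python3 two.py c3 375 219 173 248 25; python3 - <<'E'
from h import *
f=lambda n,X,u,v:((proj(n,X)-[u-25,v-25]+.5)*8).round()
x,y,z=ctrl.sense()['position']; b=z-9.8
print('scene wtop, wbot, rim',f('scene',[[x,y,b+27.5],[x,y,b],[x,y,12]],375,219))
print('top rim',f('top',[[x,y,b+27.5],[x,y,12]],173,248)+[400,0]); print(ctrl.sense()['joint_positions'])
E
```

```text
time: 25.9
position: [420.3, 352.1, 35.5]
tool_rot: [[0.476, -0.879, 0.001], [-0.879, -0.476, 0.001], [-0.0, -0.002, -1.0]]
wrist_force: [-0.0, -0.3, -2.3]
finger_gap: 0.373
26.0 [420.3 351.9  35.4]
scene wtop, wbot, rim [[224. 161.]
 [216. 223.]
 [212. 253.]]
top rim [[548. 207.]
 [588. 203.]]
[ -29.23546291   33.73024752  -22.60076543  110.75990451   19.77037367
   39.17807423 -125.43291808]
```

View pics/c3c.png

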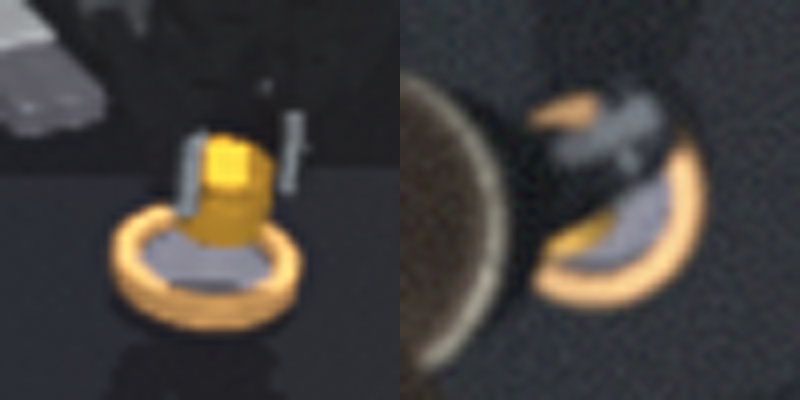

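Relative to the case, the weight sits about 3 mm too far in +y (weight crop 225, rim centre crop 205). I correct for that and lower.

```bash
python3 -m pendant '[[-0.1,-0.3,-0.3,0],[-0.1,-0.3,-0.9,0],[-0.1,-0.3,-1.2,0],[-0.1,-0.3,-1.5,0],[-0.1,-0.3,-1.65,0],[-0.1,-0.3,-1.75,0],[-0.1,-0.3,-1.75,0],[-0.1,-0.3,-1.75,0],[-0.1,-0.3,-1.75,0]]'; python3 -m pendant '[[0,0,-0.03,0],[0,0,-0.06,0],[0,0,-0.09,0],[0,0,-0.09,0]]'; python3 two.py c4 375 225 173 248 25
```

```text
time: 27.12
position: [418.8, 348.5, 16.9]
tool_rot: [[0.477, -0.879, 0.0], [-0.879, -0.477, 0.0], [0.0, -0.0, -1.0]]
wrist_force: [-0.0, -0.4, -2.7]
finger_gap: 0.376
time: 27.62
position: [418.7, 348.5, 16.2]
tool_rot: [[0.477, -0.879, 0.0], [-0.879, -0.477, -0.0], [0.0, -0.0, -1.0]]
wrist_force: [-0.6, -1.2, 3.3]
finger_gap: 0.369
27.725 [418.8 348.5  16.2]
```

View pics/c4c.png

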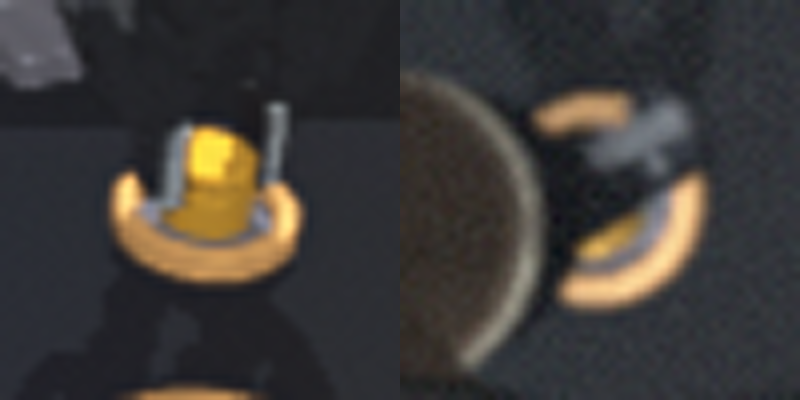

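The weight is inside the recess and in contact with the felt. A slight settle, then release.

```bash
python3 -m pendant '[[0,0,-0.03,0],[0,0,-0.03,0]]'; python3 -m pendant '[[0,0,0,0],[0,0,0,0],[0,0,0,0],[0,0,0,0]]' -0.3; python3 -m pendant '[[0,0,1,0],[0,0,4,0],[0,0,9,0],[0,0,14,0],[0,0,17,0],[0,0,17,0],[0,0,17,0]]' -1;python3 two.py c5 375 225 173 248 25
```

```text
time: 27.98
position: [418.8, 348.5, 16.1]
tool_rot: [[0.477, -0.879, 0.0], [-0.879, -0.477, -0.0], [0.0, -0.0, -1.0]]
wrist_force: [-2.1, -2.1, 8.8]
finger_gap: 0.371
time: 28.48
position: [418.7, 348.5, 15.5]
tool_rot: [[0.477, -0.879, -0.0], [-0.879, -0.477, -0.0], [0.0, 0.0, -1.0]]
wrist_force: [-0.2, 0.2, -0.9]
finger_gap: 0.647
time: 29.35
position: [418.5, 348.1, 185.5]
tool_rot: [[0.477, -0.879, -0.0], [-0.879, -0.477, -0.0], [0.0, 0.0, -1.0]]
wrist_force: [0.0, -0.6, 0.0]
finger_gap: 0.998
29.45 [418.2 347.9 184.7]
```

View pics/c5c.png

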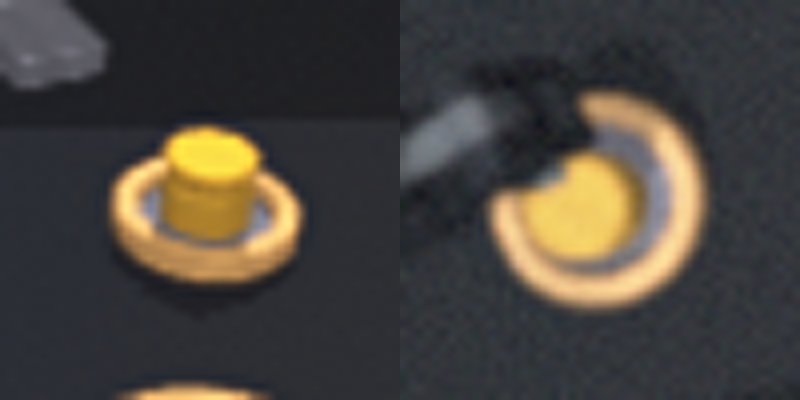

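The 200 g weight stands in its case. Next is the 500 g weight.

```bash
python3 -m pendant '[[2.5,-5,0,-0.1],[5,-10,0,-0.2],[7.5,-15,0,-0.3],[10,-20,0,-0.4],[12.5,-25,0,-0.5],[15,-30,0,-0.5],[17.5,-34.5,0,-0.5],[18.7,-36.5,0,-0.5],[18.7,-36.5,-4,-0.5],[18.7,-36.5,-7,-0.5],[18.7,-36.5,-9,-0.5],[18.7,-36.5,-10,-0.5],[18.7,-36.5,-10.7,-0.5],[18.7,-36.5,-10.7,-0.5],[18.7,-36.5,-10.7,-0.5]]' -1; python3 -m pendant '[[0,0,0,0],[0,0,0,0],[0,0,0,0]]' -0.6; python3 two.py d1 239 225 313 171 35
```

```text
time: 31.32
position: [606.2, -16.4, 79.3]
tool_rot: [[-0.003, -1.0, 0.001], [-1.0, 0.003, 0.0], [-0.0, -0.001, -1.0]]
wrist_force: [-0.5, -0.2, -0.5]
finger_gap: 1.0
time: 31.7
position: [605.8, -16.6, 78.8]
tool_rot: [[-0.003, -1.0, 0.0], [-1.0, 0.003, -0.0], [0.0, -0.0, -1.0]]
wrist_force: [1.2, -0.3, -0.4]
finger_gap: 0.793
31.8 [605.7 -16.5  78.7]
```

View pics/d1c.png

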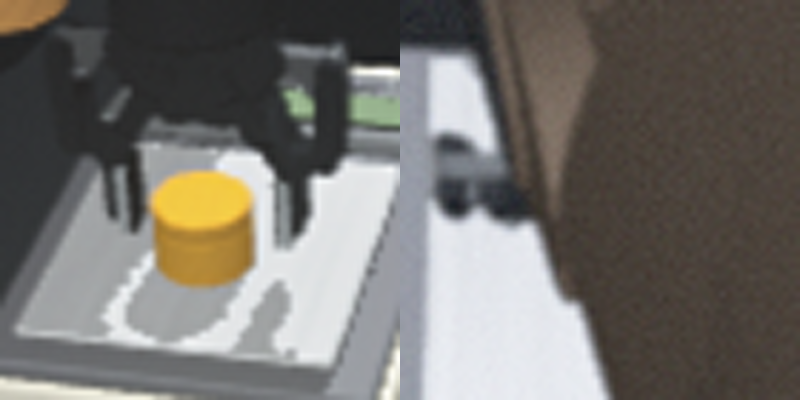

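```bash
python3 -m pendant '[[0,-0.1,0,0],[0,-0.1,0,0],[0,-0.1,0,0],[0,-0.1,0,0],[0,-0.1,0,0],[0,-0.1,0,0]]' 1 80; python3 -m pendant '[[0,0,0.5,0],[0,0,1.5,0],[0,0,3,0],[0,0,6,0],[0,0,9,0],[0,0,11,0],[0,0,11,0],[0,0,11,0]]' ; python3 two.py d2 239 205 313 171 35
```

```text
time: 32.55
position: [605.9, -18.1, 79.2]
tool_rot: [[-0.004, -1.0, 0.001], [-1.0, 0.004, -0.001], [0.001, -0.001, -1.0]]
wrist_force: [-0.8, -1.7, 5.9]
finger_gap: 0.538
time: 33.55
position: [605.1, -17.6, 188.0]
tool_rot: [[-0.003, -1.0, -0.001], [-1.0, 0.003, -0.0], [0.0, 0.001, -1.0]]
wrist_force: [-0.6, -0.3, -5.7]
finger_gap: 0.536
33.65 [604.9 -17.6 187.5]
```

View pics/d2c.png

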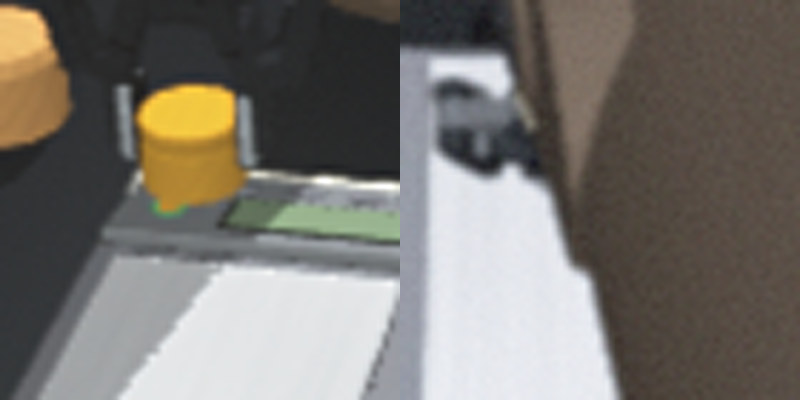

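```bash
python3 -m pendant '[[-0.2,2,0,0.1],[-0.5,5,0,0.2],[-1,9,0,0.3],[-1.4,14,0,0.4],[-1.8,19,0,0.4],[-2.2,24,0,0.4],[-2.6,29,0,0.4],[-3,33,-2,0.4],[-3.2,35.5,-5,0.4],[-3.3,36.5,-9,0.4],[-3.3,36.5,-12,0.4],[-3.3,36.5,-14,0.4],[-3.3,36.5,-15,0.4],[-3.3,36.5,-15.2,0.4],[-3.3,36.5,-15.2,0.4],[-3.3,36.5,-15.2,0.4]]'; python3 two.py d3 375 252 173 190 30; python3 - <<'E'
from h import *
k=400/60
f=lambda n,X,u,v:((proj(n,X)-[u-30,v-30]+.5)*k).round()
x,y,z=ctrl.sense()['position']; b=z-8.6
print('scene wtop, wbot, rim',f('scene',[[x,y,b+34.5],[x,y,b],[x,y,12]],375,252))
print('top rim',f('top',[[x,y,b+34.5],[x,y,12]],173,190)+[400,0])
E
```

```text
time: 35.65
position: [573.4, 347.8, 37.7]
tool_rot: [[0.386, -0.922, 0.001], [-0.922, -0.386, 0.001], [-0.0, -0.002, -1.0]]
wrist_force: [-0.1, 0.1, -6.0]
finger_gap: 0.537
35.75 [573.2 347.7  37.4]
scene wtop, wbot, rim [[219. 136.]
 [210. 204.]
 [206. 237.]]
top rim [[565. 187.]
 [605. 202.]]
```

View pics/d3c.png

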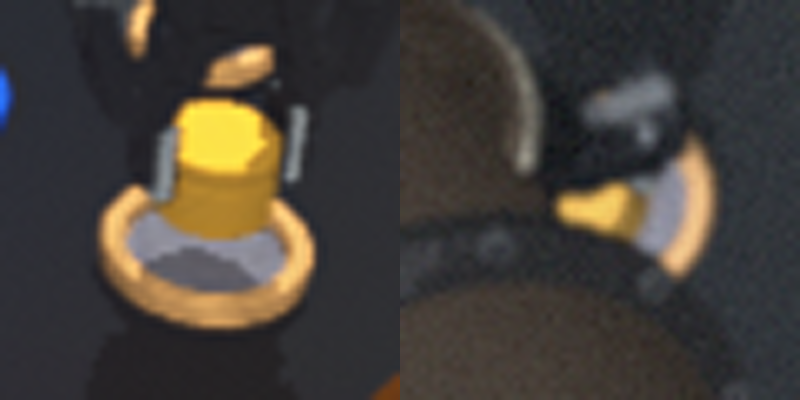

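```bash
python3 -m pendant '[[0.1,-0.2,-0.3,0],[0.1,-0.2,-0.9,0],[0.1,-0.2,-1.4,0],[0.1,-0.2,-1.8,0],[0.1,-0.2,-2.0,0],[0.1,-0.2,-2.1,0],[0.1,-0.2,-2.1,0],[0.1,-0.2,-2.1,0],[0.1,-0.2,-2.1,0]]'; python3 two.py d4 375 252 173 190 30
```

```text
time: 36.88
position: [573.8, 345.5, 15.8]
tool_rot: [[0.386, -0.922, 0.0], [-0.922, -0.386, 0.0], [0.0, -0.0, -1.0]]
wrist_force: [0.3, 0.3, -4.7]
finger_gap: 0.539
36.975 [573.8 345.5  15.7]
```

View pics/d4c.png

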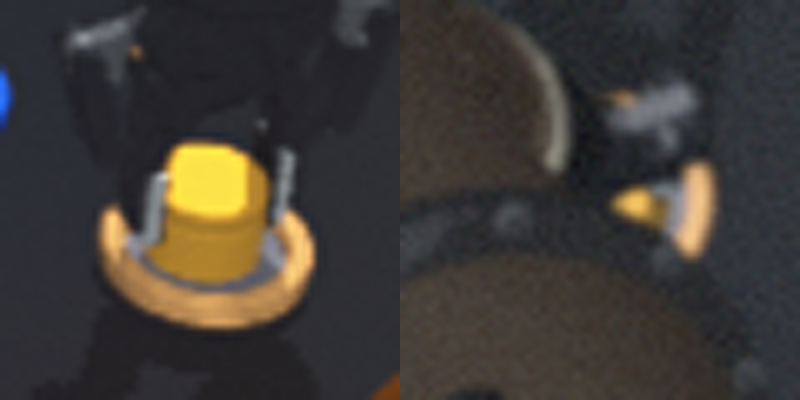

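The weight is inside the recess and just above the felt. I lower the last bit.

```bash
python3 -m pendant '[[0,0,-0.03,0],[0,0,-0.06,0],[0,0,-0.09,0],[0,0,-0.09,0],[0,0,-0.09,0]]'; python3 -m pendant '[[0,0,-0.03,0],[0,0,-0.05,0],[0,0,-0.05,0]]'
```

```text
time: 37.6
position: [573.8, 345.5, 15.3]
tool_rot: [[0.386, -0.922, 0.0], [-0.922, -0.386, -0.0], [0.0, -0.0, -1.0]]
wrist_force: [-3.1, -2.9, 5.1]
finger_gap: 0.54
time: 37.98
position: [573.8, 345.5, 15.3]
tool_rot: [[0.386, -0.922, 0.001], [-0.922, -0.386, 0.0], [0.0, -0.0, -1.0]]
wrist_force: [-4.3, -4.1, 9.9]
finger_gap: 0.537
```

```bash
python3 -m pendant '[[0,0,0,0],[0,0,0,0],[0,0,0,0],[0,0,0,0]]' -0.6; python3 -m pendant '[[0,0,1,0],[0,0,3,0],[0,0,7,0],[0,0,12,0],[0,0,17,0],[0,0,19,0],[0,0,19,0]]' -1;python3 two.py d5 375 252 173 190 30
```

```text
time: 38.48
position: [573.8, 345.5, 14.1]
tool_rot: [[0.386, -0.922, 0.0], [-0.922, -0.386, 0.0], [0.0, -0.0, -1.0]]
wrist_force: [0.6, -0.8, -0.1]
finger_gap: 0.802
time: 39.35
position: [574.6, 346.4, 208.0]
tool_rot: [[0.386, -0.922, 0.004], [-0.922, -0.386, 0.003], [-0.001, -0.005, -1.0]]
wrist_force: [0.3, -0.2, -0.1]
finger_gap: 1.003
39.45 [573.5 345.3 204.5]
```

View pics/d5c.png

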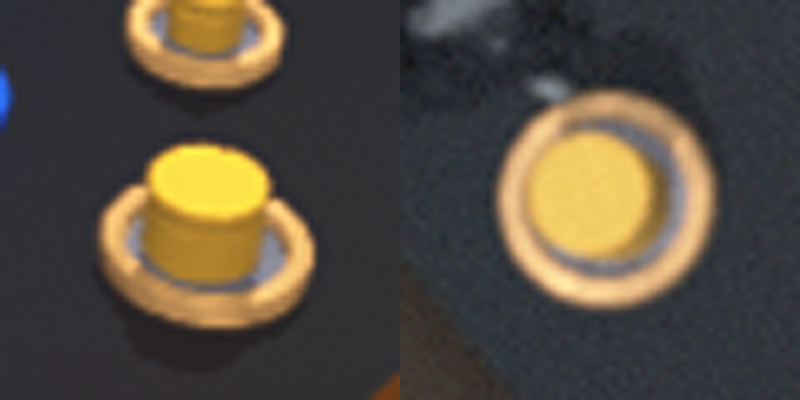

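The 500 g weight stands in its recess. One last look over the whole scene.

```bash
python3 -m pendant '[[-4,-4,5,0],[-8,-8,8,0],[-12,-14,8,0],[-16,-20,8,0],[-18,-22,8,0],[-18,-22,8,0],[-18,-22,8,0],[-18,-22,8,0]]'; python3 - <<'E'
from h import *
snap('scene','f.png'); t=snap('top','ft.png')
o=[cv2.resize(t[v-22:v+22,u-22:u+22],(200,200),interpolation=cv2.INTER_CUBIC) for u,v in((174,190),(173,248),(449,191),(435,249))]
cv2.imwrite('pics/ftc.png',np.hstack(o)[:,:,::-1])
s=ctrl.sense();print(s['time'],s['wrist_force'])
E
```

```text
time: 40.45
position: [394.1, 126.4, 283.9]
tool_rot: [[0.388, -0.922, -0.001], [-0.922, -0.388, 0.0], [-0.001, 0.0, -1.0]]
wrist_force: [-0.2, 0.2, -0.3]
finger_gap: 0.999
40.55 [-0.40038554  0.65219325 -0.6622733 ]
```

View pics/f.png

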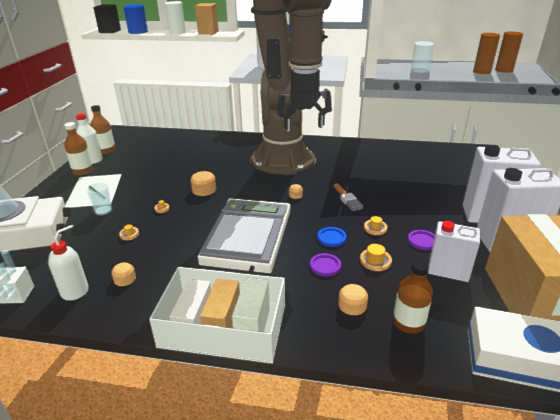

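View pics/ftc.png

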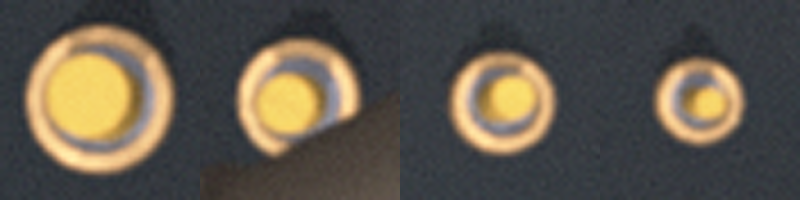

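All four weights stand upright in the recesses of their own cases: scene (162,207), (129,233), (375,226) and (376,256). The pan is empty, and the rest of the scene looks undisturbed.

```bash
python3 -c "
from plant import ctrl
print(ctrl.job_done())"
```

```text
the job is handed in; nothing more can be done
None
```

All four weights are off the balance pan and in their own cases, and the job is handed in. I worked down from the top (50, 100, 200, then 500 g) and lowered each weight until light felt contact of about 6–10 N before opening the jaws. It took about 40 s of the 115 s allowed.

**Last checks:** both cameras show the four weights upright inside their recesses, though the arm hid part of the 200 g case from above in the final picture. The pan is empty, the wooden covers and coloured dishes are where they were, and the open gripper is clear of everything. The wrist force reads about zero.

**What disagreed:**
- The cameras differed by 2–3 mm in x, and by about 1–4 mm in y from where the jaws found the stack, so I trimmed each placing by eye. The weights sit a few mm off centre, but within their recesses.
- The 500 g weight met the felt about 0.7 mm higher than I had worked out. This fits the tool riding up about 0.6 mm as the jaws closed on it.
- While the jaws closed on the 100, 200 and 500 g weights on the pan, the wrist read 3.5–6 N upward, so up to 6 N pressed briefly on the balance. No such push showed with the 50 g weight.

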